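# Draw out a drying-cabinet tray with the tray hook

## Task

Take the tray hook from its rest, put its bent tip down into the finger hole of the drying cabinet's lower tray and pull that tray out until its front dishes stand clear of the cabinet. Leave the upper tray shut and everything else on the bench undisturbed, then lay the hook back in its own rest as you found it and let go.

Things in the scene. Friction and masses are not known exactly. Their poses are not given: they have to be found in the camera images.
- tray_hook: Tray hook, 75 g: black handle 115 mm long, 20 wide (its y), 18 thick (its x), then a 6 mm steel rod, bent 55 degrees 75 mm on into a 20 mm tip. Origin: centre of the handle's lower end (shoulder). z up the handle, the rod runs to -z, the tip bends towards -x. At the start in its rest, handle leaning towards the robot 30 degrees from vertical, tip hanging down and 25 degrees back: a good slant for hooking.
- hook_tip (a point): End of the hook's bent tip, on the rod's centre line: (-16.4, 0, -86.5) mm in the hook's frame. With the handle slanted 30 degrees the tip reaches 18 mm lower than the bend and 8 mm nearer the robot, so it catches under the hole's near rim: to come out of the hole, first go back to the hole's middle, then straight up.
- hook_bend (a point): Bend of the hook, where rod and tip meet, on the centre line: (0, 0, -75) mm in the hook's frame.
- hook_rest: The hook's own rest: fixed dark steel stand, foot 110 x 56 mm, 150 mm high. Origin on the table under the seat; x away from the robot, z up. It carries an open trough, slanting 30 degrees from vertical, upper end nearer the robot: bed below, cheeks 27 mm apart and 45 mm long, flared lips above them, and at the lower end a stop with an open 14 mm slot for the rod, on which the handle's shoulder stands.
- hook_rest_seat (a point): Where the hook's origin lies when seated in its rest: (0, 0, 105) mm in the rest's frame. Seated, the hook's z is (-0.5, 0, 0.866) and its x (0.866, 0, 0.5) in the rest's frame. The trough is open along that x (up and away from the robot): the hook goes in and out square to the slant; cheeks reach 5 mm, lips 15 mm above the handle's axis.
- needle_rest: A second rest, the same as the hook's, which may stand on either side of it.
- needle: A dissecting needle with the same handle but a straight 88 mm rod with a thin point: lies in the second rest. Not to be disturbed.
- cabinet: Drying cabinet: fixed white box 200 (x) x 240 (y) x 240 (z) mm. Origin: centre of the underside; x away from the robot, front face at x = -100 mm; z up. Two trays slide out of its front to -x, one above the other. A clear flap 220 mm wide, 4 mm thick, is propped level over them: it juts 60 mm out of the front, underside 201 mm above the table, so the tool must come in under it, slanted from the robot's side.
- lower_tray (a joint): How far the lower tray is out, m: 0 shut, 0.13 at its stop. Slides along the cabinet's -x with about 1.2 N of friction, 4 N per m/s of drag, no spring; 0.5 kg; stays where it is left. Aluminium. Just behind its front panel it carries two 60 mm dishes side by side, their far edges 78 mm behind the panel's front (a third stands at the back); they are clear of the cabinet's face from 0.075 on.
- lower_tray_hole (a point): Centre of the finger hole in the lower tray's tab, on the tab's top face, moving with the tray; axes as the cabinet's. The tab is a level plate 5 mm thick, 56 mm wide, jutting 52 mm from the front panel, the 28 mm through hole in its middle, 29 mm before the cabinet's face when shut, top 60.5 mm above the table, 55 mm to the -y side (robot's right) of the cabinet's middle. Free space below it.
- upper_tray (a joint): How far the upper tray is out, m: 0 shut; to stay shut. The same sort of tray 65 mm higher (tab top 125.5 mm above the table), its tab 55 mm to the left (+y) of the cabinet's middle.
- dish_a: Lidded clear dish, 90 mm across, 16 mm high, loose on the black mat. Origin under its centre. Bystander.
- dish_b: A second dish like it. Bystander.
- dropper: White dropper bottle, 28 mm across, 66 mm high, loose on the mat. Bystander.
- slide_box: Grey slide box 87 x 102 x 34 mm, loose on the table. Bystander.
- wash_bottle: White bottle, 64 mm across, 160 mm high, loose on the table. Bystander.
- jar: Amber jar with a black lid, 60 mm across, 75 mm high, loose on the table. Bystander.
- hook_grip (a point): Where to grip the hook: on the handle's axis, 80 mm above the shoulder, at (0, 0, 80) mm in the hook's frame. Grip across the 20 mm width. In the rest the lower 45 mm of the handle lie between the rest's cheeks, the rest of it stands free. The hook balances 28 mm above the shoulder.
There are look-alikes about, which are no part of the job. What is shaped like the tray_hook but pink is not meant. Leave any yellow look-alike of the hook_rest alone.

How it is judged:
On the way, in this order (a step that is already met when the one before it is completed fails the run):
1. the hook is taken out of its rest (distance between tray_hook and hook_rest_seat above 0.06 m), for 0.1 s.
2. the hook's tip stands in the finger hole of the lower tray, which is still in the cabinet (horizontal distance between hook_tip and lower_tray_hole below 0.025 m and z of hook_tip in the frame of lower_tray_hole between -0.03 and -0.004 m and value of joint lower_tray below 0.03 m), for 0.1 s.
3. the hook, its tip still in the hole, has drawn the lower tray out until its front dishes are clear of the cabinet (75 mm or more) (value of joint lower_tray above 0.075 m and horizontal distance between hook_tip and lower_tray_hole below 0.03 m and z of hook_tip in the frame of lower_tray_hole below 0 m), for 0.1 s.
At the end, for the whole second after the job is handed in: Lower tray out by 75 mm or more (front dishes clear of the cabinet); upper tray shut (within 10 mm); hook still, in its own rest: origin within 15 mm of the seat, slanting as at the start (within 0.17 rad) and square in the trough (within 0.2 rad) (value of joint lower_tray above 0.075 m and value of joint upper_tray below 0.01 m and distance between tray_hook and hook_rest_seat below 0.015 m and angle between the z axis of tray_hook and the z axis of hook_rest, either way round between 0.35 and 0.7 rad and angle between the y axis of tray_hook and the y axis of hook_rest, either way round below 0.2 rad and linear speed of tray_hook below 0.02 m/s); the robot touches nothing.
It fails at once if the upper tray is drawn out (over 15 mm) (value of joint upper_tray above 0.015 m).
It fails at once if the needle is disturbed (over 20 mm) (distance of needle from where it was at the start of the episode above 0.02 m).
It fails at once if a dish, bottle, jar or box is moved (over 30 mm) or the bottles or jar are tipped over (distance of any of dish_a, dish_b, dropper, slide_box, wash_bottle, jar from where it was at the start of the episode above 0.03 m or angle between any of dropper, wash_bottle, jar's own z axis and vertical above 0.6 rad).
It also fails if it takes over 59 s, if anything falls off the work surface, if the arm or the gripper's body presses on something with over 40 N, if the wrist force passes 120 N, or if a joint passes its speed limit or range.

## Robot

A 7-joint arm with a two-finger parallel gripper is mounted at the origin on the work surface. World frame = base frame: x ahead of the robot, y to its left, z up, the work surface at z = 0. Lengths are in m, angles in rad, forces in N, time in s.
With the tool pointing down it reaches from about 0.425 to 0.925 m from the base axis. Payload 6.8 kg.
Tool frame: the origin (TCP) lies between the finger pads; the fingertips stand 14 mm ahead of it and the grasp point (between the pads) lies 5 mm behind it; z points along the fingers, y is the line along which they close (so a half turn about z gives the same grasp; the last joint's range is limited). The gripper opens to 85 mm and grips with 20 to 120 N. Pads are 22 mm wide; open, the fingers measure 114 mm over their backs; the gripper's body (76 mm by 85 mm) begins 54 mm behind the grasp point. The pads swing forward as they close: fully open they stand 13 mm farther back than shut.
Start: joints at [-1.267, 0.477, 0.022, 1.555, -0.011, 1.109, -0.083], TCP at [0.27, 0.619, 0.245] pointing down, gripper open.
Joint ranges: [-2.96, 2.96], [-0.34, 2.1], [-1.41, 1.46], [0.24, 2.44], [-1.37, 4.51], [0.17, 1.92], [-2.96, 2.96]. Speed limits (rad/s): [2.39, 2.39, 3.14, 3.14, 3.14, 3.14, 3.14].

## Interface

Orientations are given as a rotation vector (axis times angle).
In Python, from bench import r, imaging gives the robot as it stands.
- The arm moves only by the tool apply_moves, never from a script. Its argument "moves" is a list of rows, each a list of 2 entries, a list of its own where there are three numbers: the shift along the tool's x, y, z in cm, then the turn about the tool's z in rad. In form: [[[tx, ty, tz], roll], ...]. A call has 1 to 10 rows; each row is the pose to reach, as a shift and turn from the pose commanded when the call began, along the tool's axes at that moment; what a row does not reach only later rows make up. A row lasts 1/12 s, in which the tool goes at most 41.7 mm and 7.16 degrees, less where a joint would pass 70% of its speed; a pose out of reach is approached as far as the arm can. A call with a gripper value outside its range is refused whole. "claw" is the opening, from 0 (shut) to 1 (fully open), set as the call begins (left out, the last holds). The fingers move at their own pace and stop on an object; "grip_force" is the grip in N (left out, the last holds). Time passes only in rows, so rows that repeat a pose let the fingers close. It gives the time, the measured TCP pose, the force and the opening at its end, in the units of the state.
- r.get_obs(): the state, without advancing time (a new reading comes with each control period).
- imaging.grab_frame(name): name is "side" or "top"; returns a dict with "frame" (420x560x3 uint8, blue, green, red), "intrinsics" (3x3 intrinsics, pixels), "k1" (the pictures are not rectified: a ray, as slopes to the right and down, at radius r is drawn at 1 + k1 r^2 times it, then the intrinsics apply), "T" (4x4, takes a point from camera to world coordinates). Camera axes: x right, y up, looking along -z (the intrinsics and any distortion apply to the point x, -y, -z); pixel columns grow to the right and rows downward; lengths in m; the calibration is good to about 2 mm. A picture is of the moment at which its call begins. There is no depth.
- r.hand_in(): hands the job in, once; it reports no verdict.
The state is a dict: "clock": time; "joints": joint angles; "qvel": joint speeds; "tau": joint torques, N m; "tcp_pos": TCP position; "orientation": TCP orientation; "contact_force": force on the tool from outside, world axes, zero at the start; "moment": the same for the moment, N m; "grip_width": finger opening in m.
Only numpy, scipy, OpenCV 4.12 (cv2) and the standard library are available. Lean on these libraries where they do the work, as an engineer would, in place of code of your own. Each camera call takes 0.05 s, during which the arm holds its last target. There are 200 camera calls.

## Working session

There is one attempt and no reset: what is moved stays moved. The work goes in short steps, Python scripts to look and compute and a tool call to move; the robot and the scene stay as the last step left them, time stands still between calls to the robot, and variables do not carry over. Pictures are saved under pics/ and viewed, on a budget of 10 in all, crops included, one or two more only if the job needs it, and the job is handed in when it is done.

Besides the shell and the picture viewer there is one more tool, called after "Emit:" as a command line: name --argument value ..., lists and objects as JSON in quotes. apply_moves: Moves the arm, as the interface text tells. Its arguments: {"type":"object","properties":{"moves":{"type":"array","items":{"type":"array"}},"claw":{"type":"number"},"grip_force":{"type":"number"}},"required":["moves"]}

```bash
mkdir -p pics; ls
python3 - <<'E'
from bench import r, imaging
import cv2,numpy as np
for n in("side","top"):
    d=imaging.grab_frame(n); cv2.imwrite(f"pics/{n}0.png",d["frame"]); print(n,d["intrinsics"].tolist(),d["k1"],d["T"].round(4).tolist())
o=r.get_obs()
print({k:np.round(v,4).tolist() for k,v in o.items()})
E
```

```text
pics
side [[480.08865987582993, 0.0, 287.6864111797604], [0.0, 480.08865987582993, 211.43542103578415], [0.0, 0.0, 1.0]] -0.04388013311723174 [[0.9981, 0.0429, -0.0446, 0.4989], [-0.0609, 0.5505, -0.8326, -1.1192], [-0.0111, 0.8337, 0.552, 0.8107], [0.0, 0.0, 0.0, 1.0]]
top [[503.6626595706942, 0.0, 278.12201879228087], [0.0, 503.6626595706942, 211.05557094989902], [0.0, 0.0, 1.0]] -0.10026584219130964 [[0.0239, 0.9968, -0.076, 0.4932], [-0.9995, 0.0221, -0.0235, -0.1153], [-0.0217, 0.0765, 0.9968, 1.2506], [0.0, 0.0, 0.0, 1.0]]
{'clock': 0.1, 'joints': [-1.2671, 0.4777, 0.0223, 1.5563, -0.0115, 1.1093, -0.0831], 'qvel': [0.0011, -0.0009, 0.0009, -0.0035, -0.0004, 0.0005, 0.0008], 'tau': [0.0043, -59.7761, 1.6135, -28.1955, 0.0128, 0.005, -0.0], 'tcp_pos': [0.27, 0.6181, 0.2444], 'orientation': [-0.6422, -3.075, 0.0025], 'contact_force': [-0.1301, -0.2713, 0.6172], 'moment': [0.0076, -0.0058, -0.0705], 'grip_width': 0.0853}
```

View pics/side0.png

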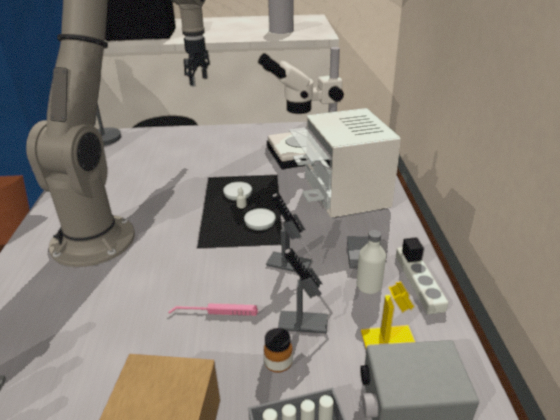

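View pics/top0.png

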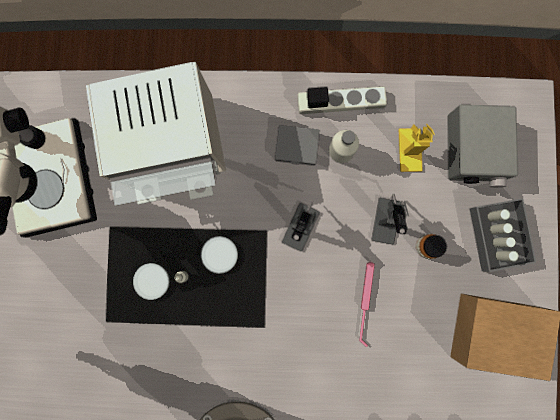

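The side view shows two dark rests (around (287,240) and (303,295)). In the top view they are at (300,228) and (392,217). The cabinet is at upper left with its tabs at (200,188) and (148,190). I need a zoom to tell the hook from the needle.

Run:
```python
import cv2,numpy as np
s=cv2.imread("pics/side0.png");t=cv2.imread("pics/top0.png")
f=lambda im,x,y,w,h:cv2.resize(im[y:y+h,x:x+w],(400,300),interpolation=cv2.INTER_CUBIC)
m=np.vstack([np.hstack([f(s,255,185,80,60),f(s,265,240,80,60)]),np.hstack([f(t,265,195,80,60),f(t,360,185,80,60)])])
m=np.clip(m.astype(float)*1.5+15,0,255).astype(np.uint8)
cv2.imwrite("pics/m1.png",m)
```

```text
(no output)
```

View pics/m1.png

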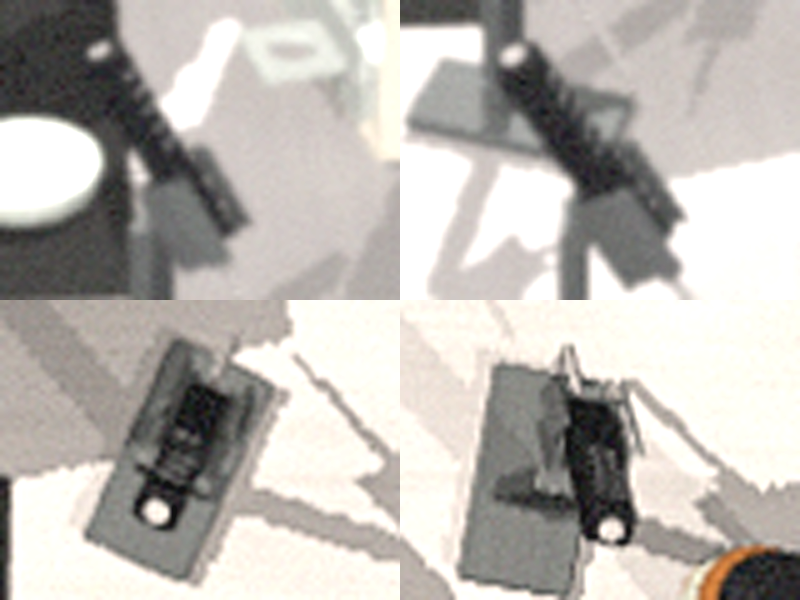

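Run:
```python
import cv2,numpy as np
s=cv2.imread("pics/side0.png");t=cv2.imread("pics/top0.png")
f=lambda im,x,y,w,h:cv2.resize(im[y:y+h,x:x+w],(400,300),interpolation=cv2.INTER_CUBIC)
m=np.vstack([np.hstack([f(s,280,215,56,42),f(s,300,270,56,42)]),np.hstack([f(t,290,190,56,42),f(t,370,180,56,42)])])
m=np.clip((m.astype(float)-60)*1.6,0,255).astype(np.uint8)
cv2.imwrite("pics/m2.png",m)
```

```text
(no output)
```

View pics/m2.png

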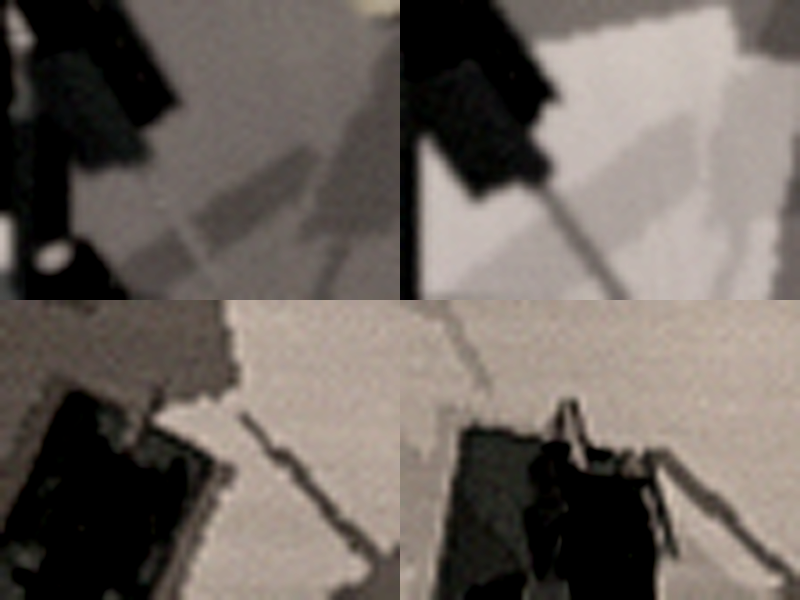

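The rods run on below these crops, so I'll shift the crops to show their ends.

Run:
```python
import cv2,numpy as np
s=cv2.imread("pics/side0.png")
def f(x,y,w,h):
    c=s[y:y+h,x:x+w].astype(float); lo,hi=np.percentile(c,[8,98]); c=np.clip((c-lo)/(hi-lo)*255,0,255).astype(np.uint8)
    return cv2.resize(c,(400,600),interpolation=cv2.INTER_CUBIC)
cv2.imwrite("pics/m3.png",np.hstack([f(292,230,36,54),f(310,285,36,54)]))
```

```text
(no output)
```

View pics/m3.png

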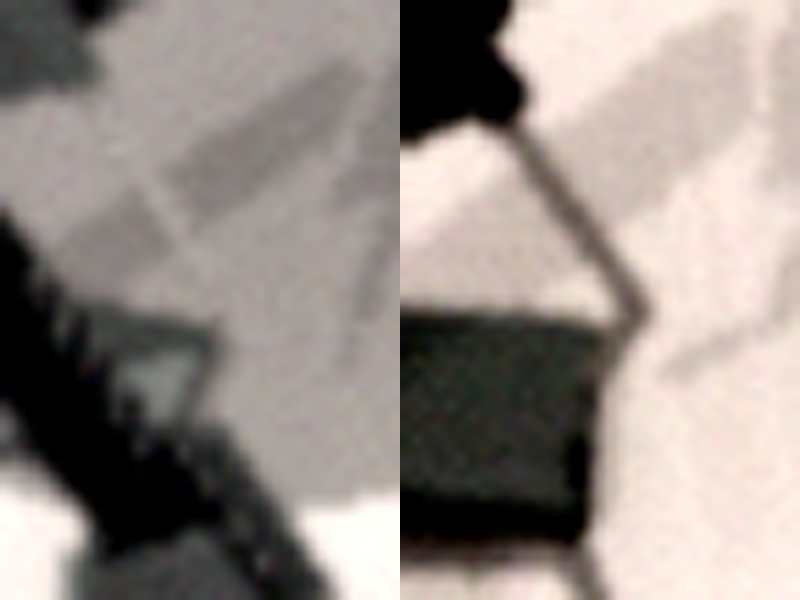

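The left rest's rod runs straight on behind the other handle. The right (−y) rest's rod bends at side pixel ≈(331.6,312.9), with the tip going down and back, so the right one is the hook. In the top view it is the rest at (392,217). Now I'll triangulate.

```bash
cat > h.py <<'E'
from bench import r, imaging
import cv2,numpy as np
from scipy.spatial.transform import Rotation as R
def ray(d,uv):
    K=d["intrinsics"];k=d["k1"]
    p=cv2.undistortPoints(np.array([[uv]],float),K,np.array([k,0,0,0.]))[0,0]
    v=d["T"][:3,:3]@np.array([p[0],-p[1],-1.]); return d["T"][:3,3],v/np.linalg.norm(v)
def onz(d,uv,z):
    o,v=ray(d,uv); return o+v*(z-o[2])/v[2]
def tri(a,ua,b,ub):
    o1,v1=ray(a,ua);o2,v2=ray(b,ub)
    s=np.linalg.lstsq(np.c_[v1,-v2],o2-o1,rcond=None)[0]
    p,q=o1+s[0]*v1,o2+s[1]*v2; return (p+q)/2,np.linalg.norm(p-q)
def proj(d,P):
    q=np.linalg.inv(d["T"])@np.r_[P,1]; K=d["intrinsics"]
    return cv2.projectPoints(np.array([[q[0],-q[1],-q[2]]]),np.zeros(3),np.zeros(3),K,np.array([d["k1"],0,0,0.]))[0].ravel()
E
python3 - <<'E'
from h import *
S=imaging.grab_frame("side");T=imaging.grab_frame("top")
np.set_printoptions(precision=4,suppress=True)
print("cap",tri(S,(288,251),T,(402,230)))
print("bend",tri(S,(331.6,312.9),T,(393.8,194)))
print("needle cap",tri(S,(255+20,185+10),T,(265+31,195+42)))
for z in(0,.008):
  c=np.array([onz(T,(360+x/5,185+y/5),z) for x,y in((95,60),(60,275),(175,290))]); d=c[0]-c[1]
  print("foot",c, "yaw",np.arctan2(d[1],d[0]),np.linalg.norm(d),np.linalg.norm(c[2]-c[1]))
c=[onz(T,p,.24) for p in((86,93),(196,63),(214,158),(98,175))];print("roof",np.array(c))
print("hole side",onz(S,(312,194.6),.0605))
t=T["frame"]
cc=lambda im,x,y,w,h,W,H:cv2.resize(im[y:y+h,x:x+w],(W,H),interpolation=cv2.INTER_CUBIC)
m=np.vstack([cc(t,80,50,150,160,750,800)[250:],]) ; 
cv2.imwrite("pics/cab.png",m[:600])
E
```

```text
cap (array([ 0.5395, -0.3494,  0.2036]), np.float64(0.0006104630836152652))
bend (array([ 0.6335, -0.3662,  0.0372]), np.float64(0.0002938086593644349))
needle cap (array([ 0.5208, -0.1291,  0.2034]), np.float64(0.0020511089578343976))
foot [[ 0.6293 -0.3368  0.    ]
 [ 0.5217 -0.3203  0.    ]
 [ 0.5155 -0.3777  0.    ]] yaw -0.15165785281013652 0.10879589536979595 0.05770831906567
foot [[ 0.6284 -0.3354  0.008 ]
 [ 0.5215 -0.319   0.008 ]
 [ 0.5153 -0.376   0.008 ]] yaw -0.1516578528101364 0.10809991968418155 0.05733915452328657
roof [[0.8113 0.3204 0.24  ]
 [0.8769 0.0877 0.24  ]
 [0.6759 0.0419 0.24  ]
 [0.6367 0.2829 0.24  ]]
hole side [0.6376 0.0975 0.0605]
```

View pics/cab.png

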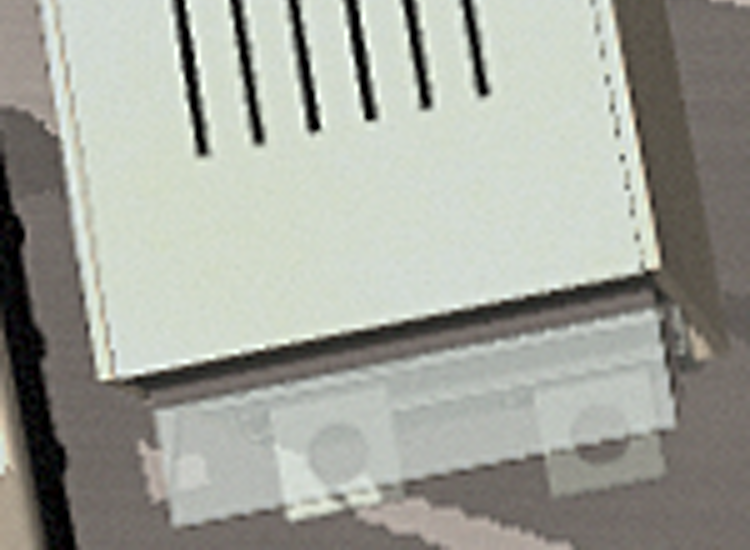

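Lower hole in the top view: crop (602,435), i.e. pixel (200.4,187). Roof front edge: (101,176)–(211.6,153.6). Next: cabinet pose, hole, and moves to the hook.

```bash
cat >> h.py <<'E'
np.set_printoptions(precision=4,suppress=True)
def go(P,yaw=None):
    "shift (cm, tool axes) and roll to bring TCP to P with tool y along world direction yaw+-90deg"
    o=r.get_obs();M=R.from_rotvec(o["orientation"]).as_matrix()
    t=(M.T@(np.array(P)-o["tcp_pos"]))*100; roll=0
    if yaw is not None:
        d=M.T@np.array([-np.sin(yaw),np.cos(yaw),0]); roll=np.arctan2(-d[0],d[1]); roll=(roll+np.pi/2)%np.pi-np.pi/2
    print("tcp",o["tcp_pos"],"axes x,y,z",M.T.round(3).tolist(),"shift",t,"roll",roll,"q7",o["joints"][6])
E
python3 - <<'E'
from h import *
S=imaging.grab_frame("side");T=imaging.grab_frame("top")
a,b=onz(T,(101,176),.24),onz(T,(211.6,153.6),.24); d=a-b
print("front",a,b,np.linalg.norm(d),"cab yaw",np.arctan2(d[1],d[0])-np.pi/2)
h=onz(T,(200.4,187),.0605);u=onz(T,(148,189.6),.1255);print("hole",h,onz(S,(312,194.6),.0605),tri(S,(312,194.6),T,(200.4,187)),"upper",u)
for yaw in(-.165,):
    seat=np.array([.5968,-.3596,.104]); z=np.array([-.5*np.cos(yaw),-.5*np.sin(yaw),.866])
    g=seat+.08*z; print("grip",g)
    for p in((g[0],g[1],.40),(g[0],g[1],g[2]-.005)): go(p,yaw)
E
```

```text
front [0.6347 0.2763 0.24  ] [0.6849 0.0472 0.24  ] 0.23456749388590267 cab yaw 0.21543715720239653
hole [0.6375 0.1001 0.0605] [0.6376 0.0975 0.0605] (array([0.6378, 0.1004, 0.0587]), np.float64(0.00018496596500911059)) upper [0.6213 0.2086 0.1255]
grip [ 0.5573 -0.353   0.1733]
tcp [0.2701 0.6184 0.245 ] axes x,y,z [[-0.916, 0.4, -0.0], [0.4, 0.916, -0.001], [-0.0, -0.001, -1.0]] shift [-65.2105 -77.5326 -15.4565] roll -0.24687061369564733 q7 -0.08312551518820854
tcp [0.2701 0.6184 0.245 ] axes x,y,z [[-0.916, 0.4, -0.0], [0.4, 0.916, -0.001], [-0.0, -0.001, -1.0]] shift [-65.2098 -77.5192   7.7155] roll -0.24687061369564733 q7 -0.08312551518820854
```

Emit:
apply_moves --moves '[[[0,0,-4],0],[[0,0,-8],0],[[-1,-1,-12],0],[[-3.5,-4,-15.5],-0.05],[[-6,-7,-15.5],-0.1],[[-8.5,-10,-15.5],-0.15],[[-11,-13,-15.5],-0.2],[[-13.5,-16,-15.5],-0.25],[[-16,-19,-15.5],-0.25],[[-18.5,-22,-15.5],-0.25]]' --claw 1

```text
clock: 1.13
tcp_pos: [0.3519, 0.3408, 0.4004]
orientation: [0.254, 3.131, 0.001]
contact_force: [0.6, 0.2, 0.3]
grip_width: 0.0855
```

```bash
python3 -c "
from h import *
go((.5573,-.353,.4),-.165)"
```

```text
tcp [0.3519 0.3408 0.4004] axes x,y,z [[-0.987, 0.161, -0.0], [0.161, 0.987, 0.001], [0.0, 0.0, -1.0]] shift [-31.4474 -65.1634   0.0128] roll 0.003268592615527366 q7 0.5179878516269654
```

Emit:
apply_moves --moves '[[[-1.6,-3.2,0],0],[[-3.2,-6.5,0],0],[[-4.8,-9.8,0],0],[[-6.4,-13,0],0],[[-8,-16.3,0],0],[[-9.6,-19.6,0],0],[[-11.2,-22.9,0],0],[[-12.8,-26.2,0],0],[[-14.4,-29.5,0],0],[[-16,-32.8,0],0]]'

```text
clock: 1.97
tcp_pos: [0.4567, -0.0085, 0.4006]
orientation: [0.254, 3.131, 0.001]
contact_force: [0.7, 1.0, 0.4]
grip_width: 0.0854
```

Emit:
apply_moves --moves '[[[-1.6,-3.2,0],0],[[-3.2,-6.5,0],0],[[-4.8,-9.8,0],0],[[-6.4,-13,0],0],[[-8,-16.3,0],0],[[-9.6,-19.6,0],0],[[-11.2,-22.9,0],0],[[-12.8,-26.2,0],0],[[-14.4,-29.5,0],0],[[-15.4,-32.2,0],0]]'

```text
clock: 2.8
tcp_pos: [0.5574, -0.3514, 0.3997]
orientation: [-0.254, -3.131, 0.001]
contact_force: [0.3, 0.2, 0.2]
grip_width: 0.0854
```

```bash
python3 -c "
from h import *
go((.5573,-.353,.169),-.165)"
```

```text
tcp [ 0.5574 -0.3514  0.3997] axes x,y,z [[-0.987, 0.161, 0.0], [0.161, 0.987, -0.001], [-0.001, -0.001, -1.0]] shift [-0.0252 -0.1437 23.0676] roll 0.0031597625758401637 q7 2.1314749145862706
```

Emit:
apply_moves --moves '[[[0,-0.1,4],0],[[0,-0.1,8],0],[[0,-0.1,12],0],[[0,-0.1,15],0],[[0,-0.1,17],0],[[0,-0.1,19],0],[[0,-0.1,21],0],[[0,-0.1,22.2],0],[[0,-0.1,23.1],0],[[0,-0.1,23.1],0]]' --claw 1

```text
clock: 3.63
tcp_pos: [0.5561, -0.3494, 0.1676]
orientation: [-0.253, -3.129, -0.002]
contact_force: [0.9, 0.8, -0.9]
grip_width: 0.0854
```

Run:
```python
from h import *
S=imaging.grab_frame("side");T=imaging.grab_frame("top")
cc=lambda im,x,y,w,h,W,H:cv2.resize(im[y:y+h,x:x+w],(W,H),interpolation=cv2.INTER_CUBIC)
cv2.imwrite("pics/g1.png",np.hstack([cc(S["frame"],235,200,120,150,400,500),cc(T["frame"],330,150,120,150,400,500)]))
```

```text
(no output)
```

View pics/g1.png

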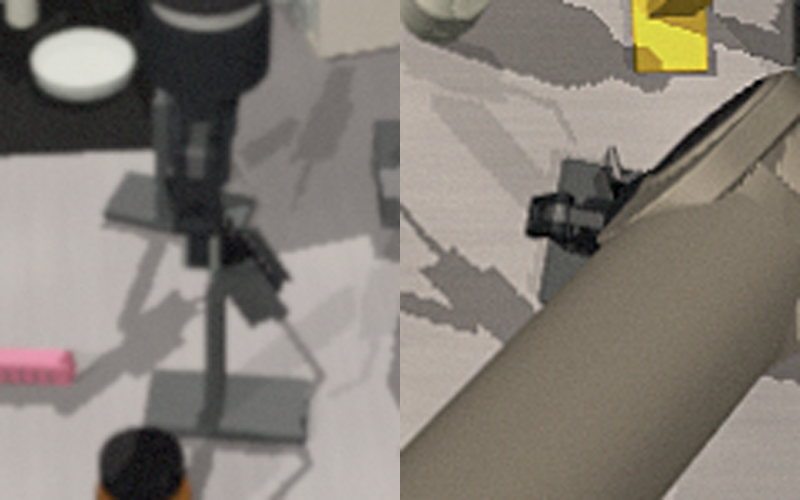

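The fingers straddle the handle above the trough. I'll correct about 3 mm in y and close.

Emit:
apply_moves --moves '[[[-0.1,-0.3,0],0],[[-0.1,-0.3,0],0],[[-0.1,-0.3,0],0],[[-0.1,-0.3,0],0]]' --claw 0.4 --grip_force 30

```text
clock: 4.07
tcp_pos: [0.5574, -0.3535, 0.1699]
orientation: [0.254, 3.13, -0.0]
contact_force: [-0.2, 0.2, -0.3]
grip_width: 0.0388
```

Emit:
apply_moves --moves '[[[0,0,0],0],[[0,0,0],0],[[0,0,0],0],[[0,0,0],0],[[0,0,0],0],[[0,0,0],0],[[0,0,0],0],[[0,0,0],0]]' --claw 0 --grip_force 30

```text
clock: 4.73
tcp_pos: [0.5573, -0.3533, 0.1696]
orientation: [0.254, 3.131, 0.0]
contact_force: [-1.0, 1.5, 5.7]
grip_width: 0.0197
```

Emit:
apply_moves --moves '[[[0,0,0],0],[[0,0,0],0],[[0,0,0],0],[[-0.4,0,-0.3],0],[[-1,0,-0.6],0],[[-1.7,0,-1],0],[[-2.6,0,-1.5],0],[[-3.5,0,-2],0],[[-4.3,0,-2.5],0],[[-4.3,0,-2.5],0]]' --claw 0 --grip_force 100

```text
clock: 5.57
tcp_pos: [0.6025, -0.3602, 0.1952]
orientation: [0.251, 3.129, -0.002]
contact_force: [0.4, 0.6, -0.5]
grip_width: 0.0191
```

Emit:
apply_moves --moves '[[[0,0,-2],0],[[0,0,-4],0],[[0,0,-7],0],[[0,0,-10],0],[[0,0,-13],0],[[0,0,-16],0],[[0,0,-19],0],[[0,0,-21],0],[[0,0,-21],0]]'

```text
clock: 6.32
tcp_pos: [0.6004, -0.3618, 0.4096]
orientation: [0.254, 3.124, -0.006]
contact_force: [-0.1, -0.2, -0.4]
grip_width: 0.0187
```

Run:
```python
from h import *
S=imaging.grab_frame("side");T=imaging.grab_frame("top")
o=r.get_obs();p=o["tcp_pos"]+[0,0,.005];yaw=-.165
# expected hook points for a 30 deg hook held at 80mm
def hp(v,th=np.pi/6):
    x=np.array([np.cos(th)*np.cos(yaw),np.cos(th)*np.sin(yaw),np.sin(th)]);z=np.array([-np.sin(th)*np.cos(yaw),-np.sin(th)*np.sin(yaw),np.cos(th)])
    return p+v[0]*x+(v[1]-.08)*z
for n,v in(("cap",(0,.115)),("bend",(0,-.075)),("tip",(-.0164,-.0865))): print(n,hp(v),proj(S,hp(v)),proj(T,hp(v)))
u,w=proj(S,hp((0,-.075))).astype(int)
c=S["frame"][w-75:w+45,u-110:u+50]
cv2.imwrite("pics/l1.png",cv2.resize(c,(800,600),interpolation=cv2.INTER_CUBIC)); print("crop origin",u-110,w-75)
```

```text
cap [ 0.5823 -0.3576  0.4399] [311.0119 146.7237] [439.4231 197.8283]
bend [ 0.676  -0.3732  0.2753] [358.8995 226.0087] [422.3584 159.1501]
tip [ 0.6677 -0.3718  0.2572] [353.8749 233.3966] [419.3148 164.8699]
crop origin 248 151
```

View pics/l1.png

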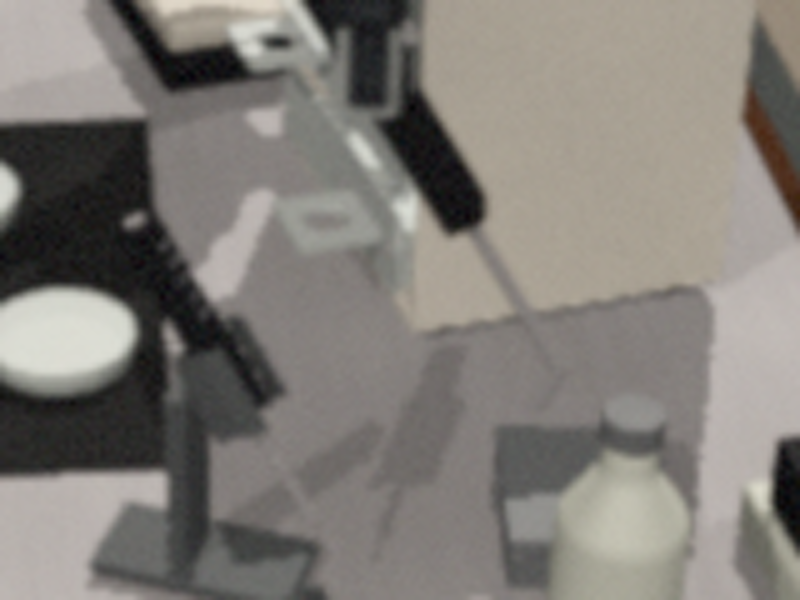

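The bend is seen at side pixel (360.4,225.4) against (358.9,226.0) predicted, so the hook is held as planned. Next I'll move to a point in front of the lower tab.

Run:
```python
from h import *
S=imaging.grab_frame("side")
c=onz(S,(330.6,217.6),0);print("corner",c)
go((.502,.07,.41),.21)
```

```text
corner [0.6907 0.0602 0.    ]
tcp [ 0.5994 -0.36    0.4032] axes x,y,z [[-0.987, 0.161, 0.001], [0.161, 0.987, 0.001], [-0.001, 0.001, -1.0]] shift [16.5441 40.8675 -0.6326] roll -0.3719768204894647 q7 2.1247417711964163
```

Emit:
apply_moves --moves '[[[1.3,3.3,0],0],[[2.6,6.6,0],0],[[4,9.9,0],-0.06],[[5.3,13.2,0],-0.12],[[6.6,16.5,0],-0.18],[[8,19.8,0],-0.24],[[9.4,23.1,0],-0.3],[[10.7,26.4,0],-0.36],[[12,29.7,0],-0.365],[[13.4,33,0],-0.365]]'

```text
clock: 7.3
tcp_pos: [0.519, -0.0111, 0.4027]
orientation: [0.32, -3.123, 0.0]
contact_force: [0.4, 0.1, -0.2]
grip_width: 0.019
```

```bash
python3 -c "
from h import *
go((.502,.07,.41),.2);go((.502,.07,.24),.2)"
```

```text
tcp [ 0.519  -0.0111  0.4027] axes x,y,z [[-0.979, -0.203, 0.003], [-0.203, 0.979, 0.0], [-0.003, -0.0, -1.0]] shift [ 0.0267  8.2858 -0.7307] roll 0.00421148320310194 q7 1.7426085612710704
tcp [ 0.519  -0.0111  0.4027] axes x,y,z [[-0.979, -0.203, 0.003], [-0.203, 0.979, 0.0], [-0.003, -0.0, -1.0]] shift [-0.0166  8.2838 16.2693] roll 0.00421148320310194 q7 1.7426085612710704
```

Emit:
apply_moves --moves '[[[0,3.5,0],0],[[0,6.5,0],0],[[0,8.2,0],0],[[0,8.2,3],0],[[0,8.2,6],0],[[0,8.2,9],0],[[0,8.2,12],0],[[0,8.2,14.5],0],[[0,8.2,16],0],[[0,8.2,16],0]]'

```text
clock: 8.13
tcp_pos: [0.5004, 0.0669, 0.2396]
orientation: [0.318, -3.116, 0.004]
contact_force: [-1.0, 0.2, -0.7]
grip_width: 0.0182
```

```bash
cat > look.py <<'E'
from h import *
import sys
S=imaging.grab_frame("side");T=imaging.grab_frame("top")
o=r.get_obs();M=R.from_rotvec(o["orientation"]).as_matrix();f=-M[:,0];p=o["tcp_pos"]-M[:,2]*.005
f=f*np.array([1,1,0]);f/=np.linalg.norm(f)
def hp(x,z,th=np.pi/6):
    X=f*np.cos(th)+np.array([0,0,np.sin(th)]);Z=-f*np.sin(th)+np.array([0,0,np.cos(th)]);return p+x*X+(z-.08)*Z
for n,v in(("bend",(0,-.075)),("tip",(-.0164,-.0865))): print(n,hp(*v),proj(S,hp(*v)),proj(T,hp(*v)))
h=np.array([.6377,.0995,.0605]);print("hole",proj(S,h),proj(T,h),"force",o["contact_force"])
a,b=[int(q) for q in proj(S,hp(-.0164,-.0865))];print("S origin",a-20,b-50)
c,d=[int(q) for q in proj(T,hp(-.0164,-.0865))];print("T origin",c-40,d-50,"scale 8,5")
z=lambda im,x,y,w,h,s:cv2.resize(im[y:y+h,x:x+w],(w*s,h*s),interpolation=cv2.INTER_CUBIC)
cv2.imwrite(sys.argv[1],np.hstack([z(S["frame"],a-20,b-50,50,75,8),z(T["frame"],c-40,d-75,80,120,5)]))
E
python3 look.py pics/a1.png
```

```text
bend [0.5791 0.0829 0.1142] [292.7131 182.2446] [202.8561 209.6978]
tip [0.5708 0.0812 0.096 ] [289.9498 188.0613] [204.8002 213.9069]
hole [311.9802 194.2567] [200.6598 186.9154] force [ 0.2238 -0.349  -1.2784]
S origin 269 138
T origin 164 163 scale 8,5
```

View pics/a1.png

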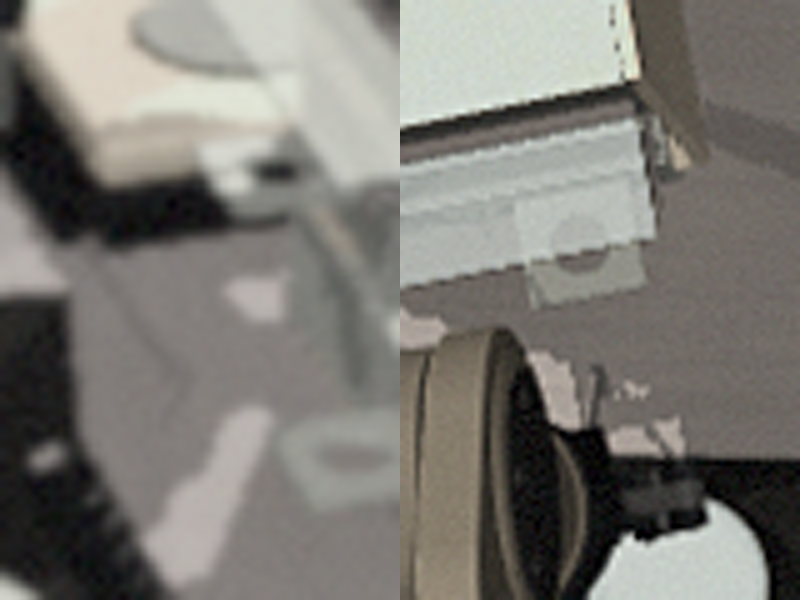

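Bend at side (292.7,184.9) and top (203.6,211.6); hole at side (312.1,195.2) and top (200.4,186.6).

Run:
```python
from h import *
S=imaging.grab_frame("side");T=imaging.grab_frame("top")
b=tri(S,(292.7,184.9),T,(203.6,211.6));print(b)
h=tri(S,(312.1,195),T,(200.4,186.8));print(h)
go((.502,.07,.24),.2)
```

```text
(array([0.5772, 0.0825, 0.1054]), np.float64(0.0035596237349045123))
(array([0.6383, 0.1008, 0.0571]), np.float64(0.00013127432797729952))
tcp [0.5045 0.0675 0.2451] axes x,y,z [[-0.979, -0.202, -0.001], [-0.202, 0.979, 0.0], [0.001, 0.0, -1.0]] shift [0.1928 0.299  0.5081] roll 0.003161173273494411 q7 1.6502229766236738
```

Emit:
apply_moves --moves '[[[0,0.2,1.3],0],[[-1.5,0.45,1.3],0],[[-3,0.45,1.3],0],[[-4.5,0.45,1.3],0],[[-5.8,0.45,1.3],0],[[-6.6,0.45,1.3],0],[[-7.1,0.45,1.3],0],[[-7.1,0.45,1.3],0],[[-7.1,0.45,1.3],0]]'

```text
clock: 9.08
tcp_pos: [0.5724, 0.0859, 0.2315]
orientation: [0.318, -3.125, -0.0]
contact_force: [0.1, -0.1, -0.4]
grip_width: 0.0187
```

```bash
sed -i 's/"T origin",c-40,d-50/"T origin",c-40,d-75/' look.py; python3 look.py pics/a2.png
```

```text
bend [0.6479 0.1015 0.1022] [315.5888 181.691 ] [196.8198 180.2897]
tip [0.6396 0.0998 0.084 ] [312.7443 187.4058] [198.8124 184.8611]
hole [311.9802 194.2567] [200.6598 186.9154] force [ 0.5381 -0.0595 -1.0066]
S origin 292 137
T origin 158 109 scale 8,5
```

View pics/a2.png

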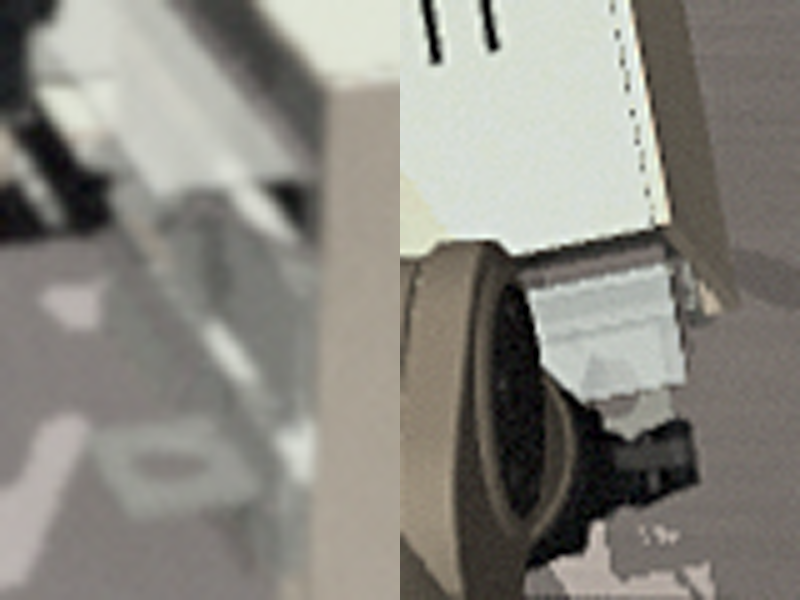

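Emit:
apply_moves --moves '[[[0,0,0.5],0],[[0,0,1],0],[[0,0,1.5],0],[[0,0,2],0],[[0,0,2.5],0],[[0,0,3],0],[[0,0,3.3],0],[[0,0,3.3],0]]'

```text
clock: 9.85
tcp_pos: [0.5721, 0.086, 0.1973]
orientation: [0.318, -3.124, 0.001]
contact_force: [0.0, 0.5, -0.6]
grip_width: 0.0185
```

```bash
python3 look.py pics/a3.png
```

```text
bend [0.6485 0.1017 0.069 ] [315.5625 191.2998] [199.2827 181.9368]
tip [0.6402 0.1    0.0508] [312.7541 196.888 ] [201.1874 186.3608]
hole [311.9802 194.2567] [200.6598 186.9154] force [ 0.0165  0.0929 -1.9393]
S origin 292 146
T origin 161 111 scale 8,5
```

View pics/a3.png

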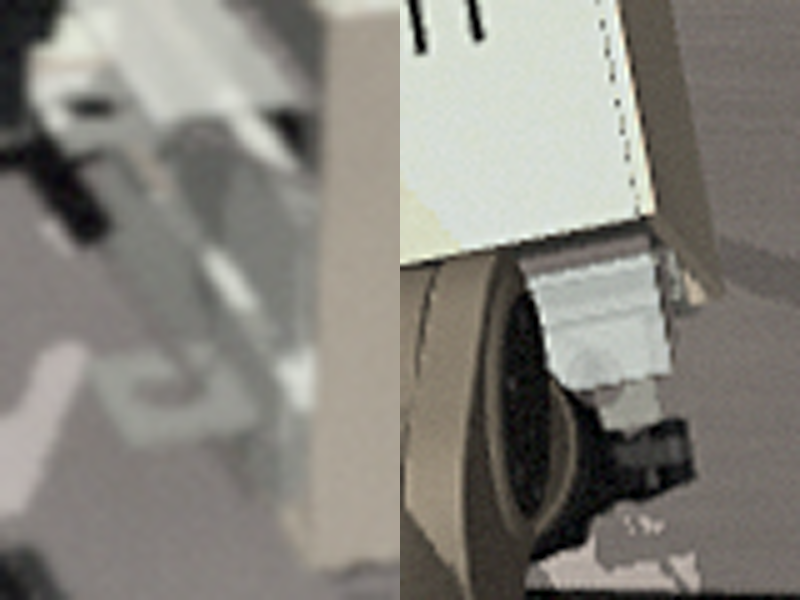

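The rod enters the finger hole (side crop ≈(190,380), hole centre (165,388)) with no contact force. I'll lower 3 mm and pull steadily.

Emit:
apply_moves --moves '[[[0,0,0.3],0],[[0.3,0,0.3],0],[[0.7,0,0.3],0],[[1.1,0,0.3],0],[[1.5,0,0.3],0],[[1.9,0,0.3],0],[[2.4,0,0.3],0],[[2.9,0,0.3],0],[[3.4,0,0.3],0],[[4,0,0.3],0]]'

```text
clock: 10.78
tcp_pos: [0.5332, 0.0779, 0.1954]
orientation: [-0.318, 3.125, -0.0]
contact_force: [1.6, -1.1, -2.0]
grip_width: 0.0187
```

Emit:
apply_moves --moves '[[[0.6,0,0],0],[[1.2,0,0],0],[[1.8,0,0],0],[[2.4,0,0],0],[[3,0,0],0],[[3.6,0,0],0],[[4.2,0,0],0],[[4.8,0,0],0],[[5.4,0,0],0],[[6,0,0],0]]'

```text
clock: 11.62
tcp_pos: [0.4741, 0.0658, 0.1953]
orientation: [-0.319, 3.125, 0.0]
contact_force: [2.0, -0.2, -1.4]
grip_width: 0.0184
```

Emit:
apply_moves --moves '[[[0.4,0,0],0],[[0.6,0,0],0],[[0.6,0,0],0],[[0.6,0,0],0],[[0.6,0,0],0]]'

```text
clock: 12.03
tcp_pos: [0.4686, 0.0649, 0.1952]
orientation: [0.319, -3.125, -0.0]
contact_force: [-0.0, 0.7, -1.4]
grip_width: 0.0185
```

```bash
python3 look.py pics/a4.png
```

```text
bend [0.5446 0.0805 0.066 ] [281.1769 197.343 ] [206.8245 225.8386]
tip [0.5364 0.0788 0.0478] [278.5248 202.9796] [208.6429 229.6572]
hole [311.9802 194.2567] [200.6598 186.9154] force [-0.0448  0.0378 -1.5711]
S origin 258 152
T origin 168 154 scale 8,5
```

View pics/a4.png

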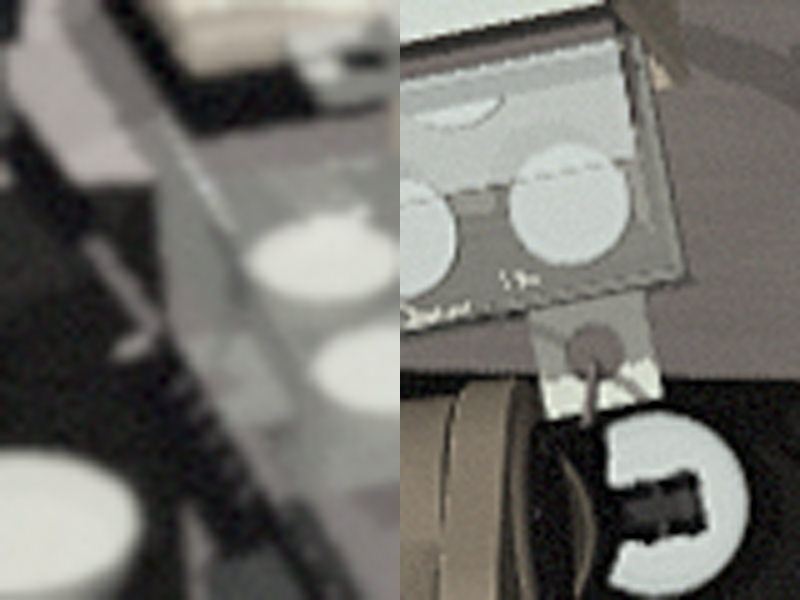

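Run:
```python
from h import *
S=imaging.grab_frame("side");T=imaging.grab_frame("top")
h=onz(T,(206.4,223.6),.0605);print("hole",h,"side px",proj(S,h),"out",np.hypot(*(h-[.638,.1,.0605])[:2]))
print("bend",tri(S,(277.4,192),T,(168+200/5,154+365/5)))
z=lambda im,x,y,w,h,s:cv2.resize(im[y:y+h,x:x+w],(w*s,h*s),interpolation=cv2.INTER_CUBIC)
a=z(S["frame"],245,160,60,60,10)
cv2.imwrite("pics/b1.png",np.clip(a*1.8,0,255).astype(np.uint8))
```

```text
hole [0.5502 0.0826 0.0605] side px [283.0499 198.4641] out 0.08952621429677732
bend (array([0.5374, 0.0738, 0.089 ]), np.float64(0.007250392246266864))
```

View pics/b1.png

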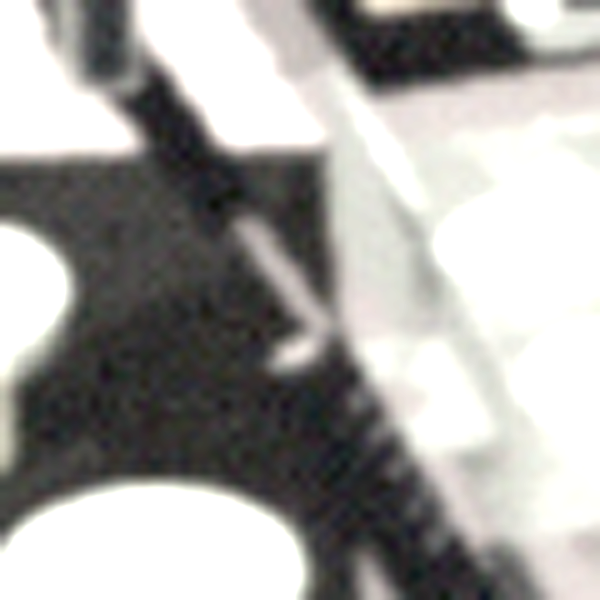

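Read together with the projection: the light spot at (300,350) is the tab's left corner, and the rod runs behind the needle's handle into the hole. The tray is out about 89 mm. I'll pull 8 mm more for margin, go back to mid-hole, then lift.

Emit:
apply_moves --moves '[[[0.3,0,0],0],[[0.6,0,0],0],[[0.8,0,0],0],[[0.8,0,0],0],[[0.8,0,0],0],[[0.4,0,0],0],[[0,0,0],0],[[-0.5,0,0],0],[[-0.5,0,0],0],[[-0.5,0,0],0]]'

```text
clock: 13.07
tcp_pos: [0.474, 0.0658, 0.1952]
orientation: [0.319, -3.125, 0.001]
contact_force: [-0.0, -0.1, -0.7]
grip_width: 0.019
```

Emit:
apply_moves --moves '[[[0,0,-0.4],0],[[0,0,-0.8],0],[[0,0,-1.2],0],[[0,0,-1.6],0],[[0,0,-2],0],[[0,0,-2.5],0],[[0,0,-3],0],[[0,0,-3.5],0],[[0,0,-4],0],[[0,0,-4],0]]'

```text
clock: 13.9
tcp_pos: [0.4743, 0.0658, 0.2364]
orientation: [-0.318, 3.124, 0.001]
contact_force: [-1.1, -0.3, -0.7]
grip_width: 0.018
```

```bash
python3 look.py pics/a5.png
```

```text
bend [0.5497 0.0815 0.1063] [282.636  185.2672] [203.6055 222.7977]
tip [0.5414 0.0798 0.0881] [279.9352 191.0591] [205.5327 226.7914]
hole [311.9802 194.2567] [200.6598 186.9154] force [-0.9585 -0.7151 -0.0313]
S origin 259 141
T origin 165 151 scale 8,5
```

View pics/a5.png

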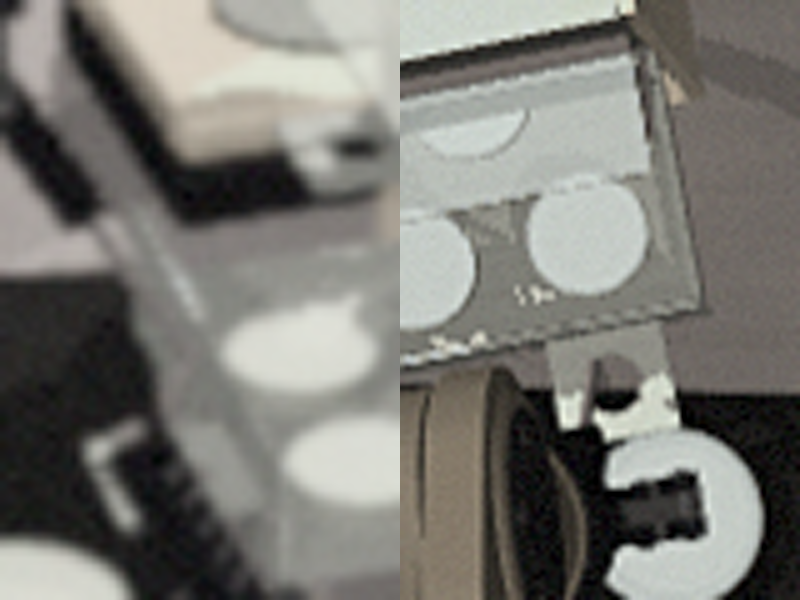

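The hook is out of the hole (top crop hole (612,382), about 98 mm out) and the tray stayed. Now up and back to the rest.

Emit:
apply_moves --moves '[[[0,0,-3],0],[[0,0,-6],0],[[0,0,-9.5],0],[[0,0,-13],0],[[0,0,-16],0],[[0,0,-17.5],0],[[0,0,-17.5],0]]'

```text
clock: 14.58
tcp_pos: [0.4752, 0.066, 0.4138]
orientation: [-0.318, 3.12, 0.003]
contact_force: [-0.6, 0.3, -0.8]
grip_width: 0.0188
```

```bash
python3 -c "
from h import *
o=r.get_obs();M=R.from_rotvec(o['orientation']).as_matrix();G=R.from_rotvec([0.254,3.131,0]).as_matrix()
y=np.arctan2(-G[0,1],G[1,1]);print(y)
go((.600,-.3605,.405),y)"
```

```text
-0.1618939511921563
tcp [0.4752 0.066  0.4138] axes x,y,z [[-0.979, -0.202, -0.006], [-0.202, 0.979, 0.001], [0.006, 0.003, -1.0]] shift [ -3.6145 -44.2882   0.8361] roll 0.3650098963670021 q7 1.5124946617827906
```

Emit:
apply_moves --moves '[[[-0.2,-3,0],0],[[-0.5,-6.5,0],0.03],[[-0.8,-10,0],0.08],[[-1.1,-13.5,0],0.13],[[-1.4,-17,0],0.18],[[-1.7,-20.5,0],0.23],[[-2,-24,0],0.28],[[-2.3,-27.5,0],0.33],[[-2.6,-31,0],0.365],[[-2.8,-34,0],0.365]]'

```text
clock: 15.42
tcp_pos: [0.5696, -0.2636, 0.4084]
orientation: [-0.258, -3.128, 0.001]
contact_force: [-0.4, 0.1, -0.4]
grip_width: 0.0186
```

Emit:
apply_moves --moves '[[[0,0,0],0],[[0,0,0],0],[[0,0,0],0]]'

```text
clock: 15.67
tcp_pos: [0.5695, -0.261, 0.4088]
orientation: [-0.254, -3.129, -0.001]
contact_force: [-0.6, 0.7, -0.7]
grip_width: 0.0186
```

```bash
python3 -c "
from h import *
go((.600,-.3605,.405),-.162)"
```

```text
tcp [ 0.5695 -0.261   0.4088] axes x,y,z [[-0.987, 0.161, 0.002], [0.161, 0.987, 0.001], [-0.002, 0.001, -1.0]] shift [-4.6168 -9.3285  0.3656] roll 0.0001901697829533866 q7 1.9798918748475247
```

Emit:
apply_moves --moves '[[[-1.5,-3,0],0],[[-3,-6,0],0],[[-4.2,-8.5,0],0],[[-4.6,-9.3,0.3],0],[[-4.6,-9.3,3],0],[[-4.6,-9.3,6.5],0],[[-4.6,-9.3,10],0],[[-4.6,-9.3,13.5],0],[[-4.6,-9.3,16],0],[[-4.6,-9.3,18],0]]'

```text
clock: 16.5
tcp_pos: [0.5999, -0.3572, 0.227]
orientation: [-0.249, -3.129, -0.005]
contact_force: [-0.2, 0.4, 0.2]
grip_width: 0.0189
```

Emit:
apply_moves --moves '[[[0,0,0.5],0],[[0,0,1],0],[[0,0,1],0],[[0,0,1],0],[[0,0,1],0]]'

```text
clock: 16.92
tcp_pos: [0.6009, -0.3612, 0.2221]
orientation: [0.253, 3.129, -0.001]
contact_force: [0.2, -0.8, -0.9]
grip_width: 0.019
```

```bash
python3 -c "
from h import *
go((.5573,-.3533,.1696),-.162)
"; sed -e 's/a-20,b-50,50,75,8/a-60,b-70,80,120,5/' -e 's/a-20,b-50)/a-60,b-70)/' look.py > look2.py; python3 look2.py pics/r1.png
```

```text
tcp [ 0.6009 -0.3612  0.2221] axes x,y,z [[-0.987, 0.161, -0.003], [0.161, 0.987, -0.001], [0.002, -0.001, -1.0]] shift [4.4391 0.0781 5.2336] roll 0.00047735508516333347 q7 2.214354184048351
bend [ 0.6771 -0.3737  0.0925] [353.2912 295.921 ] [401.995  172.7473]
tip [ 0.6687 -0.3723  0.0743] [348.8072 301.853 ] [399.7077 177.4054]
hole [311.9802 194.2567] [200.6598 186.9154] force [-0.0657  0.0747 -1.6968]
S origin 288 231
T origin 359 102 scale 8,5
```

View pics/r1.png

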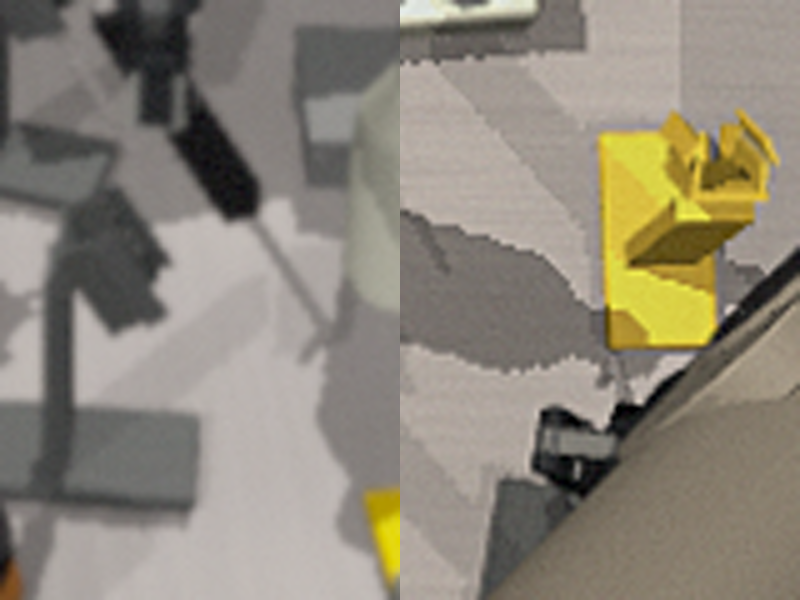

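Slant unchanged (rod direction the same as at lift). I'll reverse the path out: down, then square into the trough 4 mm high along its axis, then slide onto the stop.

Emit:
apply_moves --moves '[[[0.2,0.1,0.8],0],[[0.2,0.1,1.6],0],[[0.2,0.1,2.35],0],[[0.9,0.1,2.75],0],[[1.7,0.1,3.2],0],[[2.4,0.1,3.65],0],[[3,0.1,4],0],[[3.5,0.1,4.25],0],[[3.5,0.1,4.25],0],[[3.5,0.1,4.25],0]]'

```text
clock: 17.85
tcp_pos: [0.5656, -0.3542, 0.178]
orientation: [0.254, 3.131, 0.0]
contact_force: [0.4, -0.1, 0.3]
grip_width: 0.0184
```

```bash
python3 -c "
from h import *
go((.5573,-.3533,.1696),-.162);o=r.get_obs();print(o['contact_force'],o['moment'])
"
```

```text
tcp [ 0.5656 -0.3542  0.178 ] axes x,y,z [[-0.987, 0.161, -0.0], [0.161, 0.987, 0.0], [0.0, 0.0, -1.0]] shift [ 0.8348 -0.0459  0.8409] roll -0.00010694788649168174 q7 2.2559461264963816
[ 0.4071 -0.1015  0.3354] [-0.0302  0.0219 -0.0025]
```

Emit:
apply_moves --moves '[[[0.4,0,0.2],0],[[0.7,0,0.35],0],[[0.95,0,0.5],0],[[0.95,0,0.5],0],[[0.95,0,0.5],0],[[0.95,0,0.5],0]]'

```text
clock: 18.35
tcp_pos: [0.5565, -0.3527, 0.1728]
orientation: [0.254, 3.131, -0.0]
contact_force: [-0.2, 0.5, -0.8]
grip_width: 0.0189
```

Emit:
apply_moves --moves '[[[-0.05,0,0.1],0],[[-0.1,0,0.2],0],[[-0.12,0,0.25],0],[[-0.12,0,0.25],0],[[-0.12,0,0.25],0]]'

```text
clock: 18.77
tcp_pos: [0.5576, -0.3528, 0.1702]
orientation: [-0.254, -3.131, -0.0]
contact_force: [0.2, -1.1, -0.3]
grip_width: 0.0191
```

Emit:
apply_moves --moves '[[[0,0,0.1],0],[[0,0,0.1],0],[[0,0,0.1],0]]' --claw 0 --grip_force 20

```text
clock: 19.02
tcp_pos: [0.5576, -0.353, 0.1699]
orientation: [0.254, 3.131, 0.0]
contact_force: [-2.3, 2.3, 5.1]
grip_width: 0.0186
```

Emit:
apply_moves --moves '[[[0,0,0],0],[[0,0,0],0],[[0,0,0],0],[[0,0,0],0],[[0,0,0],0],[[0,0,0],0]]' --claw 0.6

```text
clock: 19.52
tcp_pos: [0.5576, -0.3528, 0.1692]
orientation: [-0.254, -3.131, 0.0]
contact_force: [0.3, -0.0, 0.7]
grip_width: 0.0511
```

Emit:
apply_moves --moves '[[[0,0,-1],0],[[0,0,-2.5],0],[[0,0,-4.5],0],[[0,0,-7],0],[[0,0,-10],0],[[0,0,-13],0],[[0,0,-16],0],[[3,2,-19],0],[[6,4,-20],0],[[8,6,-20],0]]'

```text
clock: 20.35
tcp_pos: [0.4866, -0.2825, 0.3728]
orientation: [0.259, 3.126, -0.002]
contact_force: [0.5, 0.5, -0.2]
grip_width: 0.0513
```

Emit:
apply_moves --moves '[[[2,3.5,0],0],[[4,7,0],0],[[6,10,0],0],[[6,13.5,0],0],[[6,17,0],0],[[6,20,0],0],[[6,23,0],0],[[6,26,0],0],[[6,26,0],0]]'

```text
clock: 21.1
tcp_pos: [0.4715, -0.0083, 0.3698]
orientation: [0.241, 3.132, 0.003]
contact_force: [-0.1, 0.5, -1.1]
grip_width: 0.051
```

Run:
```python
from h import *
S=imaging.grab_frame("side")["frame"];T=imaging.grab_frame("top")["frame"]
z=lambda im,x,y,w,h,W,H:cv2.resize(im[y:y+h,x:x+w],(W,H),interpolation=cv2.INTER_CUBIC)
cv2.imwrite("pics/f1.png",np.vstack([np.hstack([z(S,265,240,80,60,400,300),z(T,360,185,80,60,400,300)]),np.hstack([z(S,180,80,240,180,400,300),z(T,80,50,400,300,400,300)])]))
for n,i in(("side",S),("top",T)):
    d=cv2.absdiff(i,cv2.imread(f"pics/{n}0.png")).max(2)
    print(n,(d[240:330,280:345] if n=="side" else d[185:245,360:440]).mean())
```

```text
side 2.7864957264957266
top 9.025416666666667
```

View pics/f1.png

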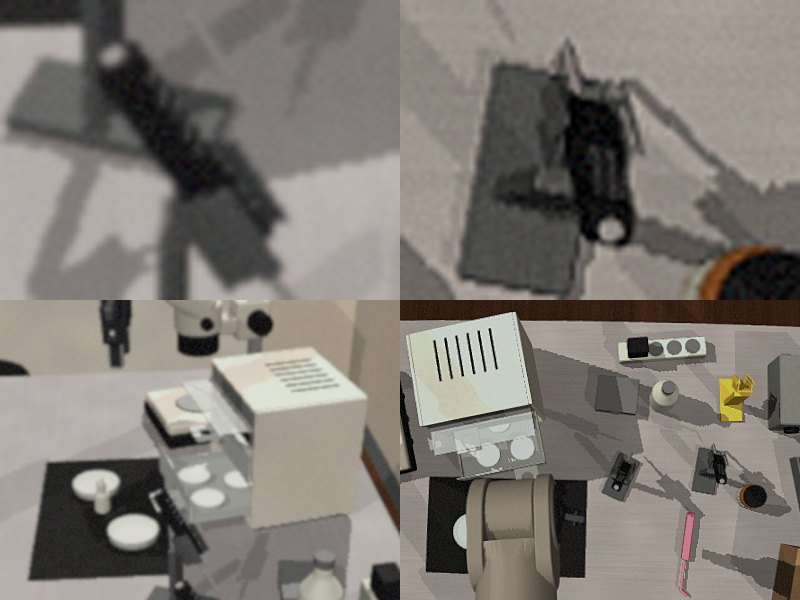

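The hook is back as it was: cap at side crop (115,55) and top crop (610,230), the same as at the start. The tray is out, and the needle, dishes and bottles are in place. The robot is clear, so I'll hand in.

```bash
python3 -c "
from h import *
print(r.get_obs()['qvel'].round(3) if hasattr(r.get_obs()['qvel'],'round') else r.get_obs()['qvel']); print(r.hand_in())"
```

```text
[ 0.026 -0.007  0.044  0.007  0.011 -0.001  0.008]
the job is handed in; nothing more can be done
None
```

The lower tray is out and the hook is back in its own rest, released. I handed the job in at about 21 s of the 59 s allowed; no verdict was reported.

**What I did:** I picked out the hook from the needle by its bent rod, gripped it and drew it out square to the slant. I put its tip down through the lower tray's hole without contact force and pulled in two steps. I then went back to mid-hole, lifted out and reversed the path into the rest.

**Last checks:**
- **Lower tray:** the hole measured about 90 mm out after the main pull. I pulled 8 mm more, and from the last close view I put it at about 98 mm.
- **Hook:** its cap sits at the same pixels as at the start in both views, so it is seated as found.
- **Bystanders:** the needle and the objects in view look unmoved, and the upper tray looks shut. I judged these by eye in the final views and did not measure them. The arm hid one dish and the dropper in the top view; the side view showed both.
- **Robot:** clear of everything, with little contact force.

**Disagreements and overruns:**
- The cabinet's yaw came out as 0.215 rad from its roof edge but about 0.15 rad from the two holes, and its lower front corner was 13 mm from the roof corner. I used the triangulated hole position, which proved right.
- The rod was partly hidden behind the needle's handle after the pull, so the tip being in the hole at that moment rests on geometry and the tray having followed.
- I viewed 15 pictures, over the budget of 10 and past the one or two extra allowed.

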